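Stand the fallen tube rack back up beside its neighbour

ROBOT

A 7-joint arm with a two-finger parallel gripper is mounted at the origin on the work surface; the furniture and walls round the work are solid. World frame = base frame: x ahead of the robot, y to its left, z up, the work surface at z = 0. Lengths are in m, angles in rad, forces in N, time in s.
With the tool pointing down it reaches from about 0.425 to 0.925 m from the base axis. Payload 6.8 kg.
Tool frame: the origin (TCP) lies between the finger pads; the fingertips stand 22 mm ahead of it and the grasp point (between the pads) lies 3 mm ahead of it (bot.tip_reach is the distance from the TCP to the fingertips, in m); z points along the fingers, x is the direction in which the jaws open and shut, and the axes are right-handed (so a half turn about z gives the same grasp; the last joint's range is limited). The gripper opens to 85 mm and grips with 20 to 120 N. Pads are 22 mm wide; open, the fingers measure 114 mm over their backs; the gripper's body (76 mm by 85 mm) begins 54 mm behind the grasp point. The pads swing forward as they close: fully open they stand 13 mm farther back than shut.
Start: joints at [1.17, 0.477, 0.022, 1.555, -0.011, 1.109, -0.083], TCP at [0.195, -0.646, 0.253] pointing down, gripper open.
Joint ranges: [-2.96, 2.96], [-0.34, 2.1], [-1.41, 1.46], [0.24, 2.44], [-1.37, 4.51], [0.17, 1.92], [-2.96, 2.96]. Speed limits (rad/s): [2.39, 2.39, 3.14, 3.14, 3.14, 3.14, 3.14].

INTERFACE

Orientations are given as a unit quaternion [w, x, y, z].
In Python, from station import bot gives the robot as it stands.
- The arm moves only by the tool step_arm, never from a script. Its argument "targets" is a list of rows, each a list of 5 numbers: the shift along the tool's x, y, z in mm, then the turn about the tool's z in degrees, then the closure, from 0 (fully open) to 1 (shut). In form: [[dx, dy, dz, spin, jaw], ...]. A call has 1 to 20 rows; each row is the pose to reach, as a shift and turn from the pose commanded when the call began, along the tool's axes at that moment; what a row does not reach only later rows make up. A row lasts 1/12 s, in which the tool goes at most 41.7 mm and 7.16 degrees, less where a joint would pass 70% of its speed; a pose out of reach is approached as far as the arm can. A call with a gripper value outside its range is refused whole. The fingers move at their own pace and stop on an object; "newtons" is the grip in N (left out, the last holds). Time passes only in rows, so rows that repeat a pose let the fingers close. It gives the time, the measured TCP pose, the force and the opening at its end, in the units of the state.
- bot.get_obs(): the state, without advancing time (a new reading comes with each control period).
- bot.read_camera(name): name is "side" or "top" or "wrist"; returns a dict with "frame" (384x512x3 uint8, red, green, blue), "z_map" (384x512 float32, m along the optical axis (not along the pixel's ray), 0 where there is no reading), "fov_y" (degrees; the focal length in pixels is half the picture's height over the tangent of half this angle, whatever the lens; pixels are square), "cx", "cy" (the principal point, pixels), "R" (3x3) and "t" (3): a world point X has camera coordinates R X + t. Camera axes: x right, y down, z forward; pixel columns grow to the right and rows downward; lengths in m; the calibration is good to about 2 mm. The wrist camera is an equidistant fisheye: a pixel r from the principal point sees the ray r / f radians off the axis. A picture is of the moment at which its call begins.
- bot.hand_in(): hands the job in, once; it reports no verdict.
The state is a dict: "t": time; "q": joint angles; "joint_vel": joint speeds; "joint_torque": joint torques, N m; "eef_pos": TCP position; "tool_rot": TCP orientation; "contact_force": force on the tool from outside, world axes, zero at the start; "torque": the same for the moment, N m; "gripper_width": opening from 0.0 (shut) to 1.0 (fully open).
Only numpy, scipy, OpenCV 4.12 (cv2) and the standard library are available. Lean on these libraries where they do the work, as an engineer would, in place of code of your own. Each camera call takes 0.05 s, during which the arm holds its last target.

TASK

One of the two small tube racks has been knocked over onto its long side. Without gripping or lifting anything, gently push it over with the fingers so that it stands on its base again with its holes facing up, then push it along the desk until its long side is flush against the long side of the rack that holds the tubes, their ends level to within 2 cm. Leave the loaded rack where it is, shifted by no more than 1 cm, do not disturb the other things, and leave both racks standing clear of the robot.

Things in the scene. Friction and masses are not known exactly. Their poses are not given: they have to be found in the camera images.
- fallen_rack: Empty plastic tube rack lying on its long side: 42 x 118 mm on the desk, 56 mm high (standing: 56 x 118 x 42 mm); 0.14 kg, centre of mass 16 mm from the underside. Origin: centre of the underside, which faces the loaded rack. Own z: from underside to the holed top; level at first, pointing roughly to the robot; up when it stands rightly. Own y: along its 118 mm length, level.
- fallen_rack_mid (a point): Centre of the fallen rack, 21 mm above its underside along its own z axis (so 28 mm over the desk while it lies, 21 mm when it stands). Each long edge of the holed top is a solid strip 11 mm wide with the holes between, so while it lies the holed face is solid from 45 to 56 mm over the desk.
- loaded_rack: Second rack, same shape (56 x 118 x 42 mm), standing upright beyond the fallen one, three capped tubes seated in it reaching 96 mm above the desk. Loose, about 0.8 kg. Origin: centre of its underside. Own x: across its 56 mm width, pointing away from the fallen rack; own y: along its 118 mm length; z up.
- cup: Bystander: specimen cup with screw lid, 58 mm wide, 53 mm high, standing to the right of the work or behind it on the left. Origin: centre of its underside.
- roll: Bystander: roll of blank labels, 64 mm wide, 51 mm high, standing on its flat side; it and the cup take either of the two places. Origin: centre of its underside.
- bottle: Bystander: white capped bottle, 47 mm wide, 110 mm high, standing behind the loaded rack. Origin: centre of its underside.
- rubber: Bystander: pencil eraser, 22 x 48 x 13 mm, lying at the right of the loaded rack. Origin: centre of its underside.
- spare_tube: Bystander: capped sample tube, 17 mm thick, 88 mm long, lying at the left of the loaded rack. Origin: centre of its underside.
- urgent_tub: Fixed: round white waste tub, 140 mm wide, 130 mm high (crumpled bag above), standing to the right of the fallen rack, nearer the robot: keep the gripper's body clear. Origin: centre of its underside.
- tissue_box: Fixed: tissue box 117 x 231 x 60 mm (a tissue stands above it), at the left of the fallen rack, one corner near the rack's path: keep clear of it. Origin: centre of its underside.

How it is judged:
By the outcome, as a careful person would: the job done as asked, in the order asked, and still so for the second after the job is handed in, with the robot touching nothing.
It also fails if it takes over 54 s, if anything falls off the work surface, if the arm or the gripper's body presses on something with over 40 N, if the wrist force passes 120 N, or if a joint passes its speed limit or range.

## Working session

There is one attempt and no reset: what is moved stays moved. The work goes in short steps, Python scripts to look and compute and a tool call to move; the robot and the scene stay as the last step left them, time stands still between calls to the robot, and variables do not carry over. Pictures are saved under pics/ and viewed, and the job is handed in when it is done.

Besides the shell and the picture viewer there is one more tool, called as name([rows], argument=value, ...), one row to a line, values as JSON. step_arm: Moves the arm, as the interface text tells. Its arguments: {"type":"object","properties":{"targets":{"type":"array"},"newtons":{"type":"number"}},"required":["targets"]}

```bash
mkdir -p pics; ls
cat > h.py <<'E'
import numpy as np, cv2, pickle
from station import bot
def cam(n,save=None):
    c=bot.read_camera(n)
    if save: cv2.imwrite('pics/'+save,cv2.cvtColor(c['frame'],cv2.COLOR_RGB2BGR))
    return c
def cloud(c):
    z=c['z_map'];h,w=z.shape
    f=h/2/np.tan(np.radians(c['fov_y'])/2)
    u,v=np.meshgrid(np.arange(w),np.arange(h))
    P=np.stack([(u-c['cx'])/f*z,(v-c['cy'])/f*z,z],-1)
    X=(P-c['t'])@c['R']
    X[z==0]=np.nan
    return X
E
python3 - <<'E'
from h import *
for n in('top','side'):
    c=cam(n,n+'0.png'); pickle.dump(c,open(n+'0.pkl','wb')); print(n,c['fov_y'],c['t'],(-c['R'].T@c['t']))
o=bot.get_obs();print(o)
E
```

```text
pics
top 47.98325137733564 [0.18283081 0.59863547 0.85046897] [0.43121045 0.1161682  0.9568968 ]
side 42.55635003387671 [0.30624979 0.4963983  0.8162348 ] [0.08668838 0.28908314 0.95674214]
{'t': 0.1, 'q': array([ 1.16988351,  0.47771693,  0.02233203,  1.55634991, -0.0114661 ,
        1.10933207, -0.08307709]), 'joint_vel': array([-0.00051062, -0.00075418, -0.00161999, -0.00161622,  0.00143506,
        0.00015024,  0.00062371]), 'joint_torque': array([ 5.72972931e-03, -5.97757137e+01,  1.61424849e+00, -2.81955153e+01,
        1.28686058e-02,  5.04462878e-03,  7.16400699e-07]), 'eef_pos': array([ 0.19467857, -0.64578723,  0.25242419]), 'tool_rot': array([-4.39198663e-04,  8.02717322e-01, -5.96359117e-01, -7.14951015e-04]), 'contact_force': array([ 0.59144178, -1.09482589, -0.55096012]), 'torque': array([-0.00070165,  0.02814526,  0.04846395]), 'gripper_width': 0.9990125930941233}
```

View pics/top0.png

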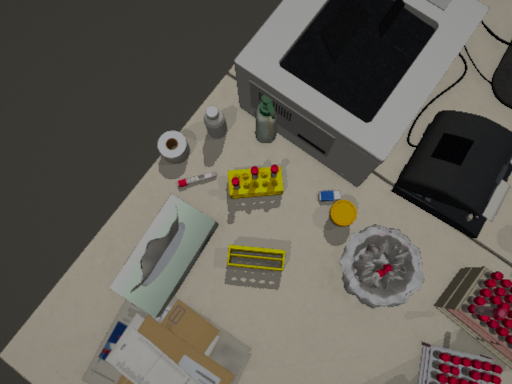

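View pics/side0.png

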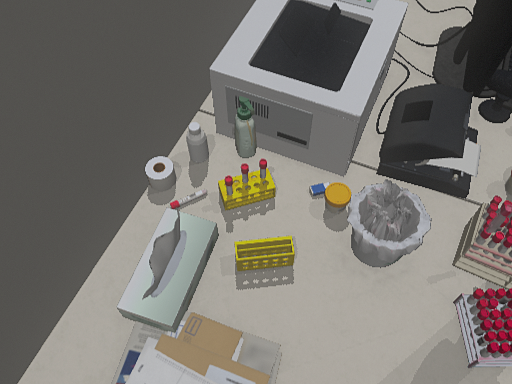

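Run:
```python
from h import *
# ortho height/colour map merging both cams, 1.25mm/px
x0,x1,y0,y1=0.3,1.0,-0.45,0.3; s=0.00125
for n in('top','side'):
    c=pickle.load(open(n+'0.pkl','rb'));X=cloud(c).reshape(-1,3);col=c['frame'].reshape(-1,3)
    print(n,np.nanmin(X,0),np.nanmax(X,0))
    H=int((x1-x0)/s);W=int((y1-y0)/s)
    img=np.zeros((H,W,3),np.uint8)
    ok=np.isfinite(X[:,0]);X=X[ok];col=col[ok]
    o=np.argsort(X[:,2]);X=X[o];col=col[o]
    r=((x1-X[:,0])/s).astype(int);q=((y1-X[:,1])/s).astype(int)
    k=(r>=0)&(r<H)&(q>=0)&(q<W)
    for dr in(0,1):
      for dq in (0,1):
        img[np.clip(r[k]+dr,0,H-1),np.clip(q[k]+dq,0,W-1)]=col[k][:,::-1]
    for g in np.arange(0.3,1.0,.1): cv2.line(img,(0,int((x1-g)/s)),(W,int((x1-g)/s)),(0,0,255),1)
    for g in np.arange(-.4,.3,.1): cv2.line(img,(int((y1-g)/s),0),(int((y1-g)/s),H),(0,0,255),1)
    cv2.imwrite(f'pics/ortho_{n}.png',img)
```

```text
top [ 0.15352994 -0.610773   -0.35347698] [1.11801739 0.80869011 0.58034129]
side [ 0.09354496 -0.79719844 -0.02291851] [1.22431656 0.65032298 0.57827671]
```

Both pictures show the fallen yellow rack (top view ~(256,258)), the loaded rack beyond it (255,182), the tub at the right (382,265) and the tissue box at the left (165,255).

Run:
```python
from h import *
for n in('top','side'):
    c=pickle.load(open(n+'0.pkl','rb'));X=cloud(c);f=c['frame'].astype(int)
    print(n,'R',np.round(c['R'],3).tolist())
    hsv=cv2.cvtColor(c['frame'],cv2.COLOR_RGB2HSV)
    m=((hsv[...,0]>24)&(hsv[...,0]<36)&(hsv[...,1]>150)&(hsv[...,2]>60)).astype(np.uint8)
    m[:, 320:]=0
    for nm,rows in(('loaded',slice(130,222)),('fallen',slice(225,300))):
        k=np.zeros_like(m);k[rows]=m[rows]
        P=X[k>0];P=P[np.isfinite(P[:,0])]
        zm=np.percentile(P[:,2],97)
        T=P[np.abs(P[:,2]-zm)<.004]
        r=cv2.minAreaRect((T[:,:2]*1000).astype(np.float32))
        print(nm,len(P),zm,len(T),r, np.round(cv2.boxPoints(r)).tolist(), 'zrange',np.percentile(P[:,2],[1,50,99]))
    for nm,(u,v) in dict(top=dict(roll=(172,147),bottle=(212,115),green=(265,125),rubber=(330,196),cup=(343,212),tub=(382,265),spare=(198,180),boxcorner=(216,228),boxc2=(175,197),boxc3=(150,313),boxc4=(114,270)),side={}).get(n).items() if n=='top' else []:
        print(nm,np.round(np.nanmedian(X[v-1:v+2,u-1:u+2].reshape(-1,3),0),3))
```

```text
top R [[-0.155, -0.988, -0.001], [-0.966, 0.152, -0.209], [0.206, -0.031, -0.978]]
loaded 1285 0.04445401511723961 636 ((654.1571044921875, 95.74700927734375), (116.51701354980469, 56.155967712402344), 85.61626434326172) [[622.0, 40.0], [678.0, 36.0], [687.0, 152.0], [631.0, 156.0]] zrange [0.00011334 0.04039271 0.04519452]
fallen 706 0.058149746181604046 326 ((489.1000061035156, 119.42605590820312), (116.6653823852539, 41.84199905395508), 75.43948364257812) [[454.0, 68.0], [495.0, 58.0], [524.0, 171.0], [484.0, 181.0]] zrange [-0.00111441  0.05386147  0.05889225]
roll [0.772 0.273 0.002]
bottle [0.79  0.165 0.11 ]
green [0.757 0.058 0.094]
rubber [ 0.599 -0.064  0.012]
cup [ 0.554 -0.078  0.052]
tub [ 0.432 -0.131  0.069]
spare [0.682 0.222 0.012]
boxcorner [0.568 0.197 0.011]
boxc2 [0.64 0.27 0.06]
boxc3 [0.411 0.346 0.059]
boxc4 [ 0.513  0.43  -0.001]
side R [[-0.365, -0.931, -0.006], [-0.781, 0.31, -0.542], [0.506, -0.193, -0.841]]
loaded 1196 0.044756679472754086 521 ((654.3037109375, 94.62232971191406), (116.34144592285156, 56.20419692993164), 86.09545135498047) [[622.0, 39.0], [678.0, 35.0], [686.0, 151.0], [630.0, 155.0]] zrange [0.00229824 0.04018555 0.04572555]
fallen 983 0.05780470570875776 315 ((489.7438659667969, 118.76338958740234), (116.9568099975586, 41.743247985839844), 75.42050170898438) [[455.0, 67.0], [495.0, 57.0], [525.0, 170.0], [484.0, 181.0]] zrange [0.00310146 0.05046134 0.05879075]
```

```bash
cat >> h.py <<'E'
from scipy.spatial.transform import Rotation as Ro
def shift(o,tgt,yaw=None):
    "tgt mm world TCP; yaw deg of tool x"
    w,x,y,z=o['tool_rot'];R=Ro.from_quat([x,y,z,w]).as_matrix()
    d=R.T@(np.array(tgt)-o['eef_pos']*1000)
    cy=np.degrees(np.arctan2(R[1,0],R[0,0]))
    s=None if yaw is None else -((yaw-cy+180)%360-180)
    return np.round(d,1),cy,s
E
python3 - <<'E'
from h import *
print(bot.tip_reach,[a for a in dir(bot) if a[0]!='_'])
X=np.vstack([cloud(pickle.load(open(n+'0.pkl','rb'))).reshape(-1,3) for n in('top','side')])
X=X[np.isfinite(X[:,0])]
for x in np.arange(.2,.7,.05):
    print('%.2f'%x,[ (lambda k:int(1000*X[k,2].max()) if k.any() else None)((abs(X[:,0]-x)<.025)&(abs(X[:,1]-y)<.025)&(X[:,2]<.3)) for y in np.arange(-.65,.3,.05)])
k=(X[:,2]>.055)&(X[:,2]<.066)&(X[:,1]>.16)&(X[:,0]<.7)&(X[:,0]>.4)
P=X[k]; print('box corner minx..',P[P[:,1].argmin()],P[P[:,0].argmax()], P[P[:,0].argmin()])
k=(X[:,2]>.08)&(X[:,2]<.2)&(X[:,1]<-.0)&(X[:,1]>-.3)&(X[:,0]>.33)&(X[:,0]<.55)
print('tub',X[k].min(0),X[k].max(0))
o=bot.get_obs()
print(shift(o,[430,-350,340],0),shift(o,[435,133,340],75.43))
E
```

```text
0.022 ['PlanningError', 'get_obs', 'hand_in', 'read_camera', 'tip_reach']
0.20 [None, None, None, None, None, None, 62, 98, 98, 98, 97, 5, 4, 3, 5, 3, None, None, None]
0.25 [None, None, None, None, None, None, 114, 146, 99, 98, 4, 3, 3, 5, 4, 4, 4, 26, 35]
0.30 [None, None, None, None, None, None, 139, 152, 234, 6, 5, 5, 4, 5, 4, 5, 23, 24, 31]
0.35 [None, None, None, None, 0, 3, 148, 149, 234, 4, 137, 137, 130, 5, 4, 5, 4, 25, 30]
0.40 [None, None, None, None, 4, 3, 147, 148, 5, 138, 205, 209, 212, 5, 6, 4, 4, 5, 29]
0.45 [None, None, None, 4, 54, 5, 41, 5, 4, 137, 203, 211, 208, 4, 60, 59, 58, 5, 44]
0.50 [None, None, 5, 6, 34, 45, 149, 154, 5, 126, 137, 193, 136, 4, 59, 60, 59, 57, 64]
0.55 [None, None, 6, 5, 44, 151, 156, 156, 154, 116, 4, 56, 56, 4, 4, 5, 54, 65, 132]
0.60 [None, 14, 18, 33, 144, 155, 159, 157, 151, 126, 223, 223, 55, 4, 45, 45, 4, 64, 127]
0.65 [22, 123, 124, 299, 147, 156, 157, 155, 133, 224, 224, 224, 223, 5, 99, 99, 100, 4, 64]
box corner minx.. [0.51620705 0.16015095 0.05701997] [0.69971885 0.37464594 0.06178467] [0.40160283 0.33606056 0.05622053]
tub [ 0.33009787 -0.29998699  0.08001213] [ 0.54997212 -0.03523622  0.19999185]
(array([-215.4, -310.7,  -87.3]), np.float64(-73.21919946507681), np.float64(-73.21919946507683)) (array([-676.4, -454.9,  -86.5]), np.float64(-73.21919946507681), np.float64(-148.64919946507683))
```

step_arm([
  [0, 0, -30, 0, 0.3],
  [0, 0, -60, 0, 0.3],
  [-10, -15, -88, -5, 0.3],
  [-30, -45, -88, -10, 0.3],
  [-50, -75, -88, -16, 0.3],
  [-70, -105, -88, -22, 0.3],
  [-90, -135, -88, -28, 0.3],
  [-110, -165, -88, -34, 0.3],
  [-130, -195, -88, -40, 0.3],
  [-150, -225, -88, -46, 0.3],
  [-172, -255, -88, -53, 0.3],
  [-195, -285, -88, -60, 0.3],
  [-215, -310, -88, -67, 0.3],
  [-240, -325, -88, -73, 0.3],
  [-240, -325, -88, -73, 0.3],
])

```text
t: 1.35
eef_pos: [0.4397, -0.3157, 0.3412]
tool_rot: [-0.001, 1.0, 0.005, 0.0]
contact_force: [-0.2, 0.6, -0.9]
gripper_width: 0.697
```

Run:
```python
from h import *
o=bot.get_obs()
print(o['t'],o['eef_pos'],o['q'],o['gripper_width'],o['contact_force'])
print(shift(o,[425,136,340],75.43))
```

```text
1.35 [ 0.43965785 -0.3157045   0.34124355] [ 0.83242015  0.207915   -0.37812548  1.74305261  0.07839505  1.20659511
  0.44454289] 0.6971507193090296 [-0.23463395  0.59128982 -0.91595834]
(array([  -9.8, -451.8,    2.6]), np.float64(0.6221305169539587), np.float64(-74.80786948304603))
```

step_arm([
  [0, -30, 0, -5, 0.3],
  [0, -60, 0, -10, 0.3],
  [0, -90, 0, -15, 0.3],
  [0, -120, 0, -20, 0.3],
  [0, -150, 0, -25, 0.3],
  [0, -180, 0, -30, 0.3],
  [0, -210, 0, -35, 0.3],
  [-2, -240, 0, -40, 0.3],
  [-3, -270, 0, -45, 0.3],
  [-4, -300, 0, -50, 0.3],
  [-5, -330, 0, -55, 0.3],
  [-6, -360, 0, -60, 0.3],
  [-8, -390, 0, -65, 0.3],
  [-10, -415, 0, -70, 0.3],
  [-10, -435, 0, -74.8, 0.3],
  [-10, -450, 0, -74.8, 0.3],
  [-10, -450, 0, -74.8, 0.3],
])

```text
t: 2.77
eef_pos: [0.4279, 0.1304, 0.3414]
tool_rot: [-0.001, 0.794, 0.608, 0.0]
contact_force: [1.2, -0.4, 0.3]
gripper_width: 0.704
```

Run:
```python
from h import *
o=bot.get_obs()
print(o['t'],o['eef_pos'],o['q'],o['gripper_width'],o['contact_force'])
print(shift(o,[429,135,150],75.43))
```

```text
2.7667 [0.42786455 0.1304417  0.34136654] [ 0.39939398  0.07665925 -0.85904101  1.91006042  0.06145453  1.1814788
  0.82459194] 0.7042663951136479 [ 1.19804831 -0.35785672  0.34755997]
(array([  4.5,  -0. , 191.4]), np.float64(74.83405007013806), np.float64(-0.5959499298619448))
```

step_arm([
  [4, 0, 30, -0.6, 0.3],
  [4, 0, 65, -0.6, 0.3],
  [4, 0, 100, -0.6, 0.3],
  [4, 0, 135, -0.6, 0.3],
  [4, 0, 170, -0.6, 0.3],
  [4, 0, 200, -0.6, 0.3],
  [4, 0, 225, -0.6, 0.3],
  [4, 0, 240, -0.6, 0.3],
  [4, 0, 240, -0.6, 0.3],
  [4, 0, 240, -0.6, 0.3],
])

```text
t: 3.6
eef_pos: [0.4292, 0.1303, 0.1009]
tool_rot: [-0.0, 0.793, 0.61, -0.001]
contact_force: [-1.2, -0.5, 0.1]
gripper_width: 0.701
```

Run:
```python
from h import *
o=bot.get_obs()
print(o['t'],o['eef_pos'],o['q'],o['gripper_width'],o['contact_force'])
c=cam('side','side1.png');pickle.dump(c,open('s1.pkl','wb'))
c=cam('wrist','wrist1.png');pickle.dump(c,open('w1.pkl','wb'))
c=cam('top','top1.png');pickle.dump(c,open('t1.pkl','wb'))
```

```text
3.6 [0.42920373 0.13028426 0.10087565] [ 0.18143215  0.43382583 -0.72907939  2.16950634  0.45310473  0.69337129
  0.45238114] 0.700794211080177 [-1.24331223 -0.46677841  0.12002307]
```

View pics/side1.png

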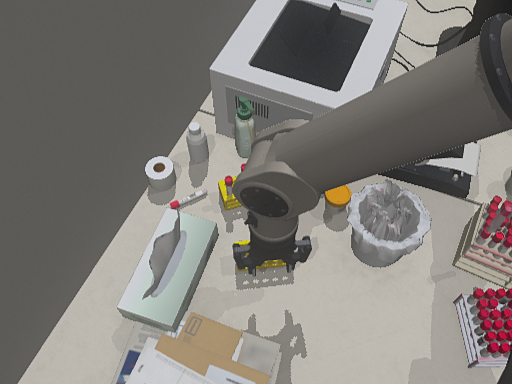

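View pics/wrist1.png

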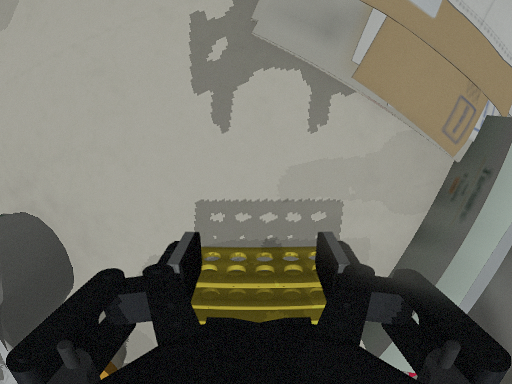

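View pics/top1.png

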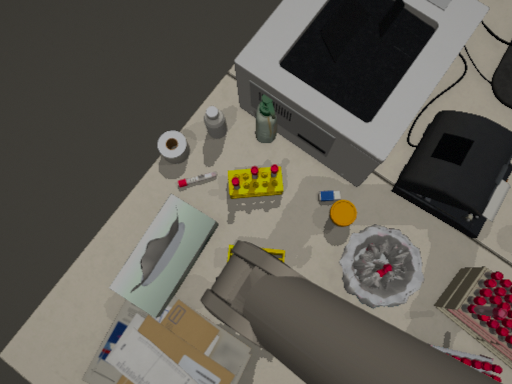

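The wrist view shows the two fingers (tips near (190,235) and (328,235)) straddling the rack's face (200–325, 250–320) within its length.

```bash
cat >> h.py <<'E'
def fcloud(c):
    z=c['z_map'];h,w=z.shape
    f=h/2/np.tan(np.radians(c['fov_y'])/2)
    u,v=np.meshgrid(np.arange(w)-c['cx'],np.arange(h)-c['cy'])
    r=np.hypot(u,v);th=r/f; k=np.where(r>0,np.tan(th)/np.maximum(r,1e-9),1/f)
    P=np.stack([u*k*z,v*k*z,z],-1); X=(P-c['t'])@c['R']; X[(z==0)|(th>1.5)]=np.nan
    return X
E
python3 - <<'E'
from h import *
c=pickle.load(open('w1.pkl','rb'));X=fcloud(c)
o=bot.get_obs();w,x,y,z=o['tool_rot'];R=Ro.from_quat([x,y,z,w]).as_matrix()
T=(X-o['eef_pos'])@R*1000
m=(c['frame'].max(2)<70)
for sl in ((slice(225,330),slice(165,205)),(slice(225,330),slice(312,352))):
    t=T[sl][m[sl]];t=t[np.isfinite(t[:,0])]
    t=t[abs(t[:,1])<25]
    print(len(t),np.percentile(t,[1,5,50,95,99],axis=0).round(1))
c2=pickle.load(open('s1.pkl','rb'));T=(cloud(c2)-o['eef_pos'])@R*1000
k=(abs(T[...,0])<75)&(abs(T[...,1])<14)&(T[...,2]>-20)&(T[...,2]<40)&(c2['frame'].max(2)<90)
print(k.sum(),np.percentile(T[k],[1,5,50,95,99],axis=0).round(1))
E
```

```text
2879 [[-41.9 -17.8 -64.4]
 [-36.7 -17.5 -62.9]
 [-29.8 -11.7 -26.6]
 [-17.4   5.7   9.5]
 [-15.4   9.4  15.2]]
2657 [[ 15.2 -17.9 -64.4]
 [ 17.  -17.5 -62.9]
 [ 29.5 -12.1 -32.7]
 [ 38.9   6.2   9.6]
 [ 41.7   9.7  14.8]]
72 [[-44.7 -11.9 -18.1]
 [-43.3 -11.2 -16.7]
 [-31.6  -7.5  -0.6]
 [ 40.7   1.6  13.3]
 [ 41.6   3.6  17.1]]
```

step_arm([
  [2, 0, 10, -0.3, 0.3],
  [4.3, 0, 25, -0.3, 0.3],
  [4.3, 0, 35, -0.3, 0.3],
  [4.3, 8, 35, -0.3, 0.3],
  [4.3, 16, 35, -0.3, 0.3],
  [4.3, 22, 35, -0.3, 0.3],
  [4.3, 25, 35, -0.3, 0.3],
  [4.3, 27, 35, -0.3, 0.3],
  [4.3, 28, 35, -0.3, 0.3],
  [4.3, 29, 35, -0.3, 0.3],
  [4.3, 30, 34.5, -0.3, 0.3],
  [4.3, 31.5, 33.5, -0.3, 0.3],
  [4.3, 33, 32.5, -0.3, 0.3],
  [4.3, 34.5, 31.5, -0.3, 0.3],
  [4.3, 36, 30, -0.3, 0.3],
  [4.3, 37.5, 29, -0.3, 0.3],
  [4.3, 38.5, 28.5, -0.3, 0.3],
  [4.3, 38.5, 28.5, -0.3, 0.3],
])

```text
t: 5.25
eef_pos: [0.4682, 0.1254, 0.073]
tool_rot: [0.0, 0.791, 0.612, 0.0]
contact_force: [-0.3, 0.4, 0.7]
gripper_width: 0.7
```

Run:
```python
from h import *
o=bot.get_obs()
print(o['t'],o['eef_pos'],o['gripper_width'],o['contact_force'])
cam('wrist','wrist2.png');cam('side','side2.png')
c=cam('top');cv2.imwrite('pics/top2.png',cv2.resize(c['frame'][150:320,180:340,::-1],None,fx=3,fy=3))
```

```text
5.25 [0.46824925 0.12544296 0.07297057] 0.6999211770238406 [-0.27422301  0.44522767  0.67218419]
```

View pics/wrist2.png

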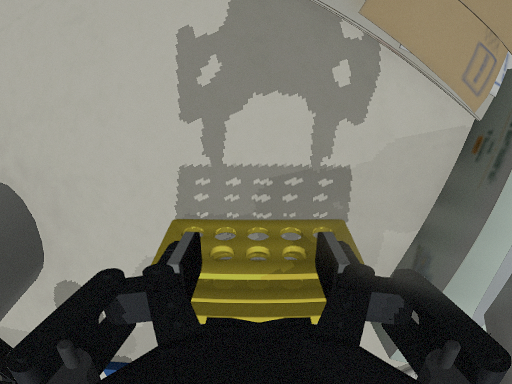

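View pics/top2.png

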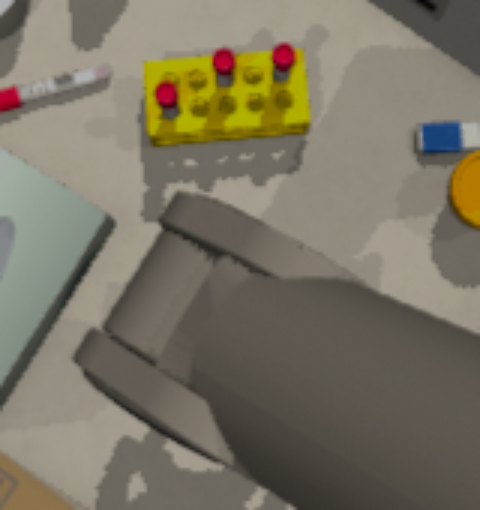

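```bash
cat >> h.py <<'E'
def rackpts(n='wrist'):
    c=bot.read_camera(n); X=fcloud(c) if n=='wrist' else cloud(c)
    hsv=cv2.cvtColor(c['frame'],cv2.COLOR_RGB2HSV)
    m=(hsv[...,0]>22)&(hsv[...,0]<36)&(hsv[...,1]>150)&(hsv[...,2]>50)&np.isfinite(X[...,0])
    return X[m]*1000,c
N=np.array([.968,-.2515]);Y=np.array([.2515,.968]);C0=np.array([489.4,119.1])
E
python3 - <<'E'
from h import *
P,c=rackpts()
s=(P[:,:2]-C0)@N; z=P[:,2]; l=(P[:,:2]-C0)@Y
print(len(P))
for a in range(-60,80,4):
    k=abs(s-a)<2
    if k.sum()>5: print(a,k.sum(),np.percentile(z[k],[2,50,98]).round(1),np.percentile(l[k],[2,98]).round(0))
E
```

```text
12307
-40 9 [131.1 133.5 135. ] [-16.  17.]
-32 83 [ 60.7 123.9 128.1] [-34.  17.]
-28 14 [55.1 66.6 84.3] [-43.  31.]
-24 7 [55.6 56.5 57.7] [-22.  31.]
-20 1248 [ 8.5 13.7 19.9] [-55.  54.]
-16 2411 [16.4 30.1 41.9] [-56.  51.]
-12 2478 [37.2 54.4 62.7] [-55.  31.]
-8 561 [60.4 61.8 62.9] [-29.  31.]
0 36 [11.2 12.9 15.1] [-27.  27.]
4 365 [11.4 14.7 20.1] [-30.  32.]
8 1891 [39.8 50.8 57. ] [-34.  37.]
12 446 [ 3.9 56.4 57.5] [-35.  37.]
16 330 [ 3.  26.1 30.8] [-38.  41.]
20 1429 [25.2 47.4 55.1] [-38.  40.]
24 930 [47.9 54.5 57.1] [-35.  38.]
28 67 [54.8 55.8 56.7] [-33.  37.]
```

View pics/side2.png

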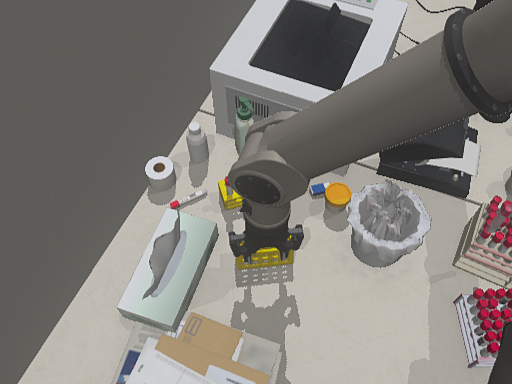

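step_arm([
  [0, 1.5, -1, 0, 0.3],
  [0, 3, -2, 0, 0.3],
  [0, 4.5, -2.5, 0, 0.3],
  [0, 6, -3, 0, 0.3],
  [0, 7.5, -3.7, 0, 0.3],
  [0, 9, -4.3, 0, 0.3],
  [0, 10.5, -4.8, 0, 0.3],
  [0, 12, -5.4, 0, 0.3],
  [0, 13.5, -6, 0, 0.3],
  [0, 15, -6.5, 0, 0.3],
  [0, 16.5, -6.9, 0, 0.3],
  [0, 18, -7.2, 0, 0.3],
  [0, 19, -7.4, 0, 0.3],
  [0, 20, -7.6, 0, 0.3],
  [0, 21, -7.7, 0, 0.3],
  [0, 22, -7.8, 0, 0.3],
  [0, 22, -7.8, 0, 0.3],
  [0, 22, -7.8, 0, 0.3],
])

```text
t: 6.95
eef_pos: [0.4892, 0.12, 0.0806]
tool_rot: [0.0, 0.791, 0.612, -0.0]
contact_force: [0.2, -0.7, 0.7]
gripper_width: 0.7
```

```bash
cat > meas.py <<'E'
from h import *
import sys
o=bot.get_obs()
print(o['t'],o['eef_pos'],o['gripper_width'],o['contact_force'])
P,c=rackpts()
cv2.imwrite('pics/'+sys.argv[1],c['frame'][...,::-1])
s=(P[:,:2]-C0)@N; z=P[:,2]; l=(P[:,:2]-C0)@Y
for a in range(-40,120,5):
    k=abs(s-a)<2.5
    if k.sum()>20: print(a,k.sum(),np.percentile(z[k],[2,50,98]).round(1),np.percentile(l[k],[2,98]).round(0))
E
python3 meas.py wrist3.png
```

```text
6.95 [0.48919295 0.11996556 0.08060152] 0.7000693188251612 [ 0.15904958 -0.67273487  0.65817133]
-15 34 [ 25.2  25.9 135.9] [-48.  20.]
-10 1302 [24.7 28.9 33. ] [-56.  21.]
-5 1352 [31.1 34.4 40. ] [-56.  55.]
0 1404 [36.5 43.5 47.2] [-56.  57.]
5 1883 [14.4 48.4 53.6] [-56.  52.]
10 1486 [16.1 53.2 65.3] [-56.  51.]
15 1678 [59.9 64.6 68.8] [-29.  31.]
20 1576 [32.  67.3 70.2] [-29.  32.]
25 287 [16.2 36.2 39.6] [-28.  29.]
30 207 [25.7 28.2 54.2] [-30.  34.]
35 1068 [52.2 55.  56.8] [-36.  38.]
45 1160 [45.7 48.5 51. ] [-40.  42.]
50 322 [46.9 48.8 50.3] [-40.  42.]
```

View pics/wrist3.png

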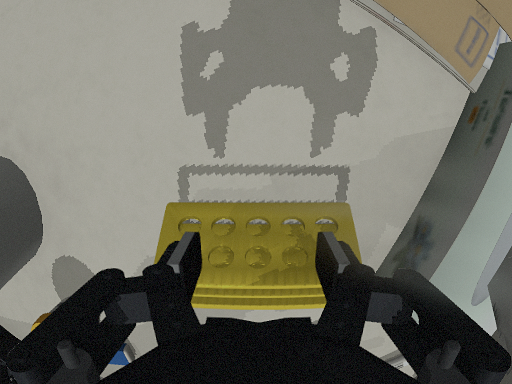

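step_arm([
  [0, 1.5, -0.2, 0, 0.3],
  [0, 3, -0.4, 0, 0.3],
  [0, 4.5, -0.6, 0, 0.3],
  [0, 6, -0.8, 0, 0.3],
  [0, 6, -0.8, 0, 0.3],
  [0, 6, -0.8, 0, 0.3],
])

```text
t: 7.5
eef_pos: [0.4951, 0.1184, 0.0814]
tool_rot: [0.0, 0.791, 0.612, 0.0]
contact_force: [-0.2, -0.1, 0.0]
gripper_width: 0.697
```

```bash
python3 meas.py wrist4.png
```

```text
7.5 [0.49511347 0.11844743 0.08140597] 0.6973270334501758 [-0.21739051 -0.12158581  0.02190543]
-5 85 [131.6 132.7 149.3] [-65.  17.]
15 40 [66.2 78.2 96.8] [-29.  31.]
25 2678 [ 2.7 20.5 43.1] [-44.  40.]
30 1813 [ 7.5 21.8 43.2] [-36.  39.]
35 534 [40.6 42.2 43.3] [-33.  36.]
40 280 [40.8 42.2 43.3] [-33.  34.]
45 564 [21.  41.9 43.2] [-35.  37.]
50 1275 [20.  41.8 43.2] [-40.  42.]
55 765 [20.3 41.8 43.1] [-39.  43.]
60 244 [ 9.6 42.1 43.2] [-32.  34.]
65 650 [ 7.1 41.1 43.2] [-45.  48.]
70 839 [ 8.  41.6 43. ] [-45.  48.]
75 433 [20.  21.3 42.6] [-48.  51.]
90 33 [52.  52.9 54. ] [-190. -176.]
95 27 [51.4 52.4 53.6] [-196. -183.]
```

View pics/wrist4.png

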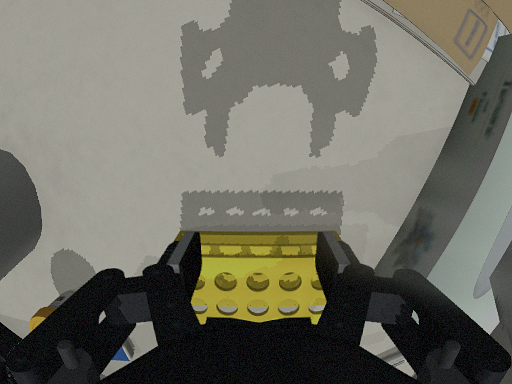

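step_arm([
  [0, -6, -2, 0, 0.3],
  [0, -14, -2, 0, 0.3],
  [0, -22, 0, 0, 0.3],
  [0, -30, 10, 0, 0.3],
  [0, -34, 20, 0, 0.3],
  [0, -36, 35, 0, 0.3],
  [0, -36, 48, 0, 0.3],
  [0, -36, 54, 0, 0.3],
  [0, -36, 54, 0, 0.3],
  [0, -36, 54, 0, 0.3],
])

```text
t: 8.38
eef_pos: [0.4598, 0.1277, 0.0272]
tool_rot: [-0.0, 0.791, 0.612, -0.0]
contact_force: [-0.1, 0.3, -0.3]
gripper_width: 0.697
```

```bash
python3 meas.py wrist5.png
python3 - <<'E'
from h import *
for n in('wrist','side','top'):
    P,c=rackpts(n)
    k=(P[:,2]>36)&(P[:,2]<47)&(P[:,0]<600)&(P[:,0]>480)&(P[:,1]>20)&(P[:,1]<200)
    print(n,k.sum(),cv2.minAreaRect(P[k][:,:2].astype(np.float32)) if k.sum()>10 else None)
    k=(P[:,2]>36)&(P[:,2]<47)&(P[:,0]>605)&(P[:,1]>20)&(P[:,1]<200)
    print(n,'L',k.sum(),cv2.minAreaRect(P[k][:,:2].astype(np.float32)) if k.sum()>10 else None)
    cv2.imwrite(f'pics/{n}5b.png',c['frame'][...,::-1])
E
```

```text
8.3833 [0.45977432 0.12767325 0.02722179] 0.6973802766329786 [-0.11438059  0.280162   -0.26887957]
25 182 [ 0.9  3.3 31.1] [-57.  39.]
wrist 0 None
wrist L 0 None
side 225 ((539.1168212890625, 105.89689636230469), (117.00056457519531, 55.46049880981445), 75.40235900878906)
side L 211 ((657.8876342773438, 126.27561950683594), (54.05915832519531, 56.088478088378906), 84.0465087890625)
top 498 ((544.6199340820312, 106.01778411865234), (118.75334930419922, 47.94544982910156), 80.1244125366211)
top L 901 ((654.5740966796875, 95.66958618164062), (117.09903717041016, 56.631996154785156), 86.29219055175781)
```

View pics/wrist5.png

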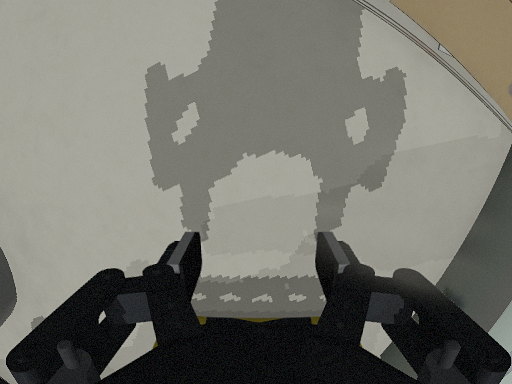

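View pics/side5b.png

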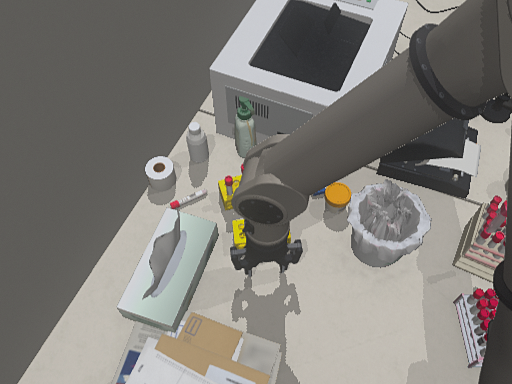

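step_arm([
  [0, 10, 0, 0, 0.3],
  [-0.5, 20, 0, 0, 0.3],
  [-1, 29, 0, 0, 0.3],
  [-1, 35, 0, 0, 0.3],
  [-1, 39, 0, 0, 0.3],
  [-1, 41, 0, 0, 0.3],
  [-1, 43, 0, 0, 0.3],
  [-1, 46, 0, -0.5, 0.3],
  [-1, 49, 0, -1.1, 0.3],
  [-1, 52, 0, -1.7, 0.3],
  [-1, 55, 0, -2.3, 0.3],
  [-1, 58, 0, -2.9, 0.3],
  [-1, 61, 0, -3.5, 0.3],
  [-1, 64, 0, -4.1, 0.3],
  [-1, 67, 0, -4.7, 0.3],
  [-1, 70, 0, -5.3, 0.3],
  [-1, 73, 0, -5.9, 0.3],
  [-1, 76, 0, -6.5, 0.3],
  [-1, 76, 0, -6.5, 0.3],
])

```text
t: 10.17
eef_pos: [0.5343, 0.1073, 0.0274]
tool_rot: [0.0, 0.755, 0.656, 0.0]
contact_force: [-0.2, -0.3, 0.2]
gripper_width: 0.701
```

```bash
cat > m2.py <<'E'
from h import *
import sys
o=bot.get_obs()
w,x,y,z=o['tool_rot'];R=Ro.from_quat([x,y,z,w]).as_matrix()
print(o['t'],o['eef_pos'],np.degrees(np.arctan2(R[1,0],R[0,0])),o['contact_force'])
for n in('side','top'):
    P,c=rackpts(n)
    cv2.imwrite(f'pics/{n}{sys.argv[1]}.png',c['frame'][...,::-1])
    k=(P[:,2]>36)&(P[:,2]<50)&(P[:,0]<700)&(P[:,0]>480)&(P[:,1]>20)&(P[:,1]<200); P=P[k][:,:2]
    # coordinates in loaded frame
    a=np.radians(-4.0); n_=np.array([np.cos(a),np.sin(a)]); y_=np.array([-n_[1],n_[0]]); q=np.stack([(P-[654.3,95.3])@n_,(P-[654.3,95.3])@y_],1)
    print(n,'by s-bin: count, l range')
    for b in range(-140,40,6):
        kk=abs(q[:,0]-b)<3
        if kk.sum()>3: print(b,kk.sum(),np.percentile(q[kk,1],[2,98]).round(1))
E
python3 m2.py 6
```

```text
10.1667 [0.53429613 0.10728748 0.02744949] 81.98911419635363 [-0.22239575 -0.2704914   0.18058831]
side by s-bin: count, l range
-104 6 [-51.5 -45.5]
-98 6 [-53.8  45.9]
-68 4 [34.1 49.5]
-62 23 [27.9 54.9]
-56 37 [26.1 57.1]
-50 21 [26.5 55.3]
-26 35 [20.9 57.1]
-20 44 [19.7 57.9]
-14 22 [23.4 56.8]
-8 21 [26.8 57.5]
-2 23 [22.6 57.5]
4 26 [15.7 57.3]
10 17 [14.4 57. ]
16 14 [16.3 57.6]
22 40 [ 8.2 56.3]
28 15 [10.2 56.2]
top by s-bin: count, l range
-26 14 [44.5 57.1]
-20 25 [41.5 58.7]
-14 14 [46.1 58.6]
-8 22 [-58.   58.2]
-2 31 [-56.3  57.6]
4 43 [-56.8  57.4]
10 40 [-57.3  57.5]
16 80 [-56.7  58.3]
22 95 [-56.2  56.2]
28 42 [-38.4  56.2]
```

View pics/side6.png

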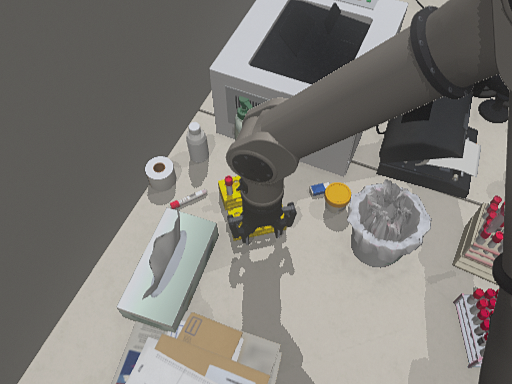

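View pics/top6.png

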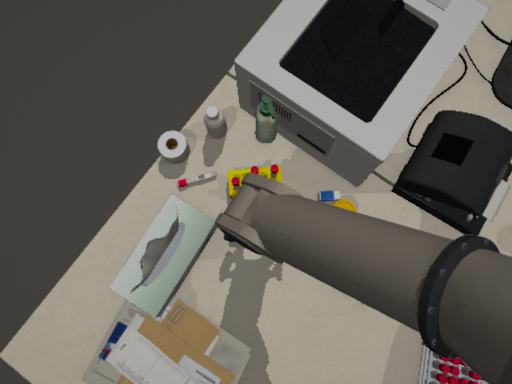

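step_arm([
  [0.2, 3, 0, -0.8, 0.3],
  [0.4, 6, 0, -1.6, 0.3],
  [0.6, 9, 0, -2.4, 0.3],
  [0.8, 12, 0, -3.2, 0.3],
  [1, 14.5, 0, -4, 0.3],
  [1.2, 17, 0, -4, 0.3],
  [1.4, 19, 0, -4, 0.3],
  [1.5, 21, 0, -4, 0.3],
  [1.5, 22, 0, -4, 0.3],
  [1.5, 22, 0, -4, 0.3],
])

```text
t: 11.1
eef_pos: [0.5559, 0.1059, 0.0274]
tool_rot: [0.0, 0.732, 0.682, 0.0]
contact_force: [0.3, 0.5, -1.0]
gripper_width: 0.705
```

```bash
python3 m2.py 7
python3 - <<'E'
import cv2
for n in('side','top'):
    i=cv2.imread(f'pics/{n}7.png')[150:260,190:330]; cv2.imwrite(f'pics/{n}7c.png',cv2.resize(i,None,fx=5,fy=5))
E
```

```text
11.1 [0.55585429 0.10585258 0.02741747] 85.9598062678224 [ 0.25445163  0.4767313  -0.9607352 ]
side by s-bin: count, l range
-74 7 [-52.5 -45.1]
-44 17 [31.6 58.5]
-38 40 [27.  61.4]
-32 25 [28.  59.3]
-26 31 [25.4 57.1]
-20 32 [25.4 57.2]
-14 29 [23.6 57.4]
-8 19 [27.4 56.6]
-2 28 [20.6 57.3]
4 19 [22.8 57.5]
10 16 [22.8 57.2]
16 17 [22.9 57.6]
22 14 [43.6 55.8]
28 11 [24.4 57.2]
top by s-bin: count, l range
-8 4 [55.9 58.2]
-2 9 [53.1 57.6]
4 6 [53.  57.4]
10 10 [50.4 58.5]
16 24 [36.4 58.5]
22 32 [33.  58.3]
28 17 [-27.2  57.2]
```

View pics/side7c.png

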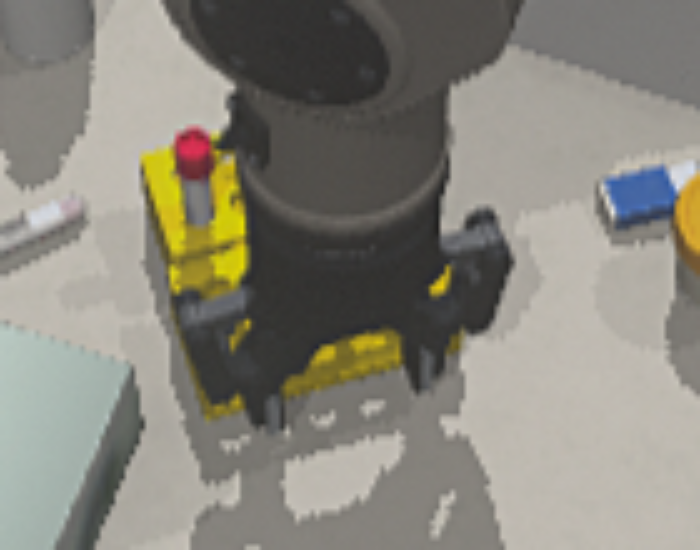

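step_arm([
  [0, 1, 0, 0, 0.3],
  [0, 2, 0, 0, 0.3],
  [0, 3, 0, 0, 0.3],
  [0, 3.5, 0, 0, 0.3],
  [0, 4, 0, 0, 0.3],
  [0, 4.5, 0, 0, 0.3],
])

```text
t: 11.7
eef_pos: [0.5599, 0.1056, 0.0274]
tool_rot: [-0.0, 0.731, 0.682, -0.0]
contact_force: [-1.7, -0.0, 0.4]
gripper_width: 0.7
```

```bash
python3 m2.py 8|head -12
python3 - <<'E'
import cv2
for n in('side','top'):
    i=cv2.imread(f'pics/{n}8.png')[150:260,190:330]; cv2.imwrite(f'pics/{n}8c.png',cv2.resize(i,None,fx=5,fy=5))
E
```

```text
11.7 [0.55987322 0.1055945  0.02740781] 85.97781924342887 [-1.74864673 -0.03206083  0.37366527]
side by s-bin: count, l range
-74 5 [-50.4  37. ]
-68 5 [-52.6 -49.1]
-38 30 [30.2 60.6]
-32 35 [27.8 61.3]
-26 41 [26.2 58.3]
-20 38 [24.4 57. ]
-14 27 [24.9 57.5]
-8 18 [27.  56.9]
-2 21 [20.4 57.8]
4 29 [22.  57.3]
```

View pics/side8c.png

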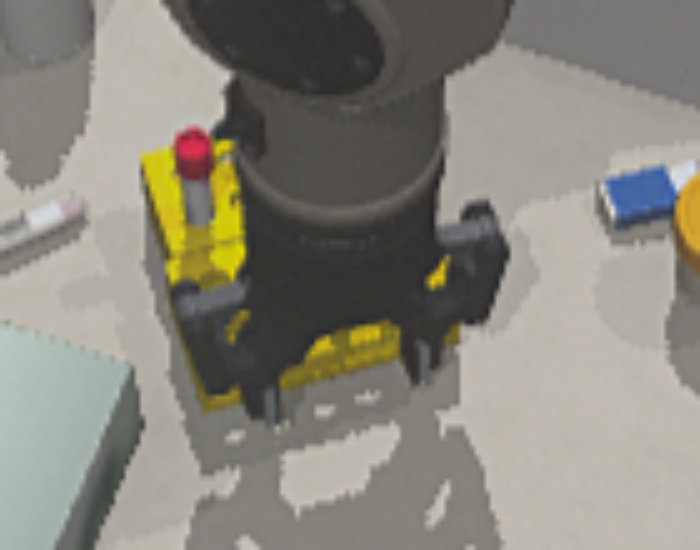

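step_arm([
  [0, 0.5, 0, 0, 0.3],
  [0, 1, 0, 0, 0.3],
  [0, 1.5, 0, 0, 0.3],
  [0, 1.5, 0, 0, 0.3],
])

```text
t: 12.13
eef_pos: [0.5611, 0.1055, 0.0273]
tool_rot: [-0.0, 0.731, 0.682, -0.0]
contact_force: [-3.6, -0.2, 2.3]
gripper_width: 0.701
```

step_arm([
  [0, -3, 0, 0, 0.3],
  [0, -10, 0, 0, 0.3],
  [0, -25, 0, 0, 0.3],
  [0, -45, 0, 0, 0.3],
  [0, -65, -10, 0, 0.3],
  [0, -85, -35, 0, 0.3],
  [0, -100, -70, 0, 0.3],
  [0, -105, -110, 0, 0.3],
  [0, -110, -150, 0, 0.3],
  [0, -110, -190, 0, 0.3],
  [0, -110, -230, 0, 0.3],
  [0, -110, -270, 0, 0.3],
  [0, -110, -310, 0, 0.3],
  [0, -110, -310, 0, 0.3],
])

```text
t: 13.3
eef_pos: [0.4546, 0.1152, 0.3447]
tool_rot: [0.004, 0.731, 0.682, 0.005]
contact_force: [0.1, 0.3, 0.9]
gripper_width: 0.696
```

Run:
```python
from h import *
o=bot.get_obs();print(shift(o,[430,-320,340]),o['q'])
```

```text
(array([-435.8,    6. ,    4.1]), np.float64(85.97468516955314), None) [ 0.51196952  0.13230663 -0.95818369  1.86708097  0.12165563  1.18883908
  1.01422214]
```

step_arm([
  [-30, 0, 0, 0, 0.3],
  [-65, 0, 0, 0, 0.3],
  [-100, 0, 0, 0, 0.3],
  [-135, 0, 0, 0, 0.3],
  [-170, 0, 0, 0, 0.3],
  [-205, 0, 0, 0, 0.3],
  [-240, 0, 0, 0, 0.3],
  [-275, 0, 0, 0, 0.3],
  [-310, 0, 0, 0, 0.3],
  [-345, 0, 0, 0, 0.3],
  [-380, 0, 0, 0, 0.3],
  [-415, 0, 0, 0, 0.3],
  [-435, 0, 0, 0, 0.3],
  [-435, 0, 0, 0, 0.3],
  [-435, 0, 0, 0, 0.3],
])

```text
t: 14.55
eef_pos: [0.4205, -0.3215, 0.3368]
tool_rot: [-0.0, 0.732, 0.681, -0.0]
contact_force: [0.4, 0.8, 0.1]
gripper_width: 0.697
```

```bash
python3 m2.py 9
python3 - <<'E'
from h import *
for n in('side','top'):
    i=cv2.imread(f'pics/{n}9.png')[140:260,180:340]; cv2.imwrite(f'pics/{n}9c.png',cv2.resize(i,None,fx=4.5,fy=4.5))
    P,c=rackpts(n)
    k=(P[:,2]>38)&(P[:,2]<50)&(P[:,0]<720)&(P[:,0]>480)&(P[:,1]>20)&(P[:,1]<200);P=P[k]
    print(n,cv2.minAreaRect(P[:,:2].astype(np.float32)))
    a=np.radians(-4.0); n_=np.array([np.cos(a),np.sin(a)]); s=(P[:,:2]-[654.3,95.3])@n_
    for q in(P[s<-29],P[s>-24]): print(cv2.minAreaRect(q[:,:2].astype(np.float32)),np.median(q[:,2]))
E
```

```text
14.55 [ 0.4205461  -0.32152827  0.33677948] 85.82456817488224 [0.41197954 0.80908955 0.06331019]
side by s-bin: count, l range
-80 146 [-53.2  59.8]
-74 130 [-52.2  58.7]
-68 69 [-54.2  59.3]
-62 64 [-53.7  60.9]
-56 140 [-51.5  59.4]
-50 97 [-52.7  59.1]
-44 56 [-54.4  60.4]
-38 105 [-53.   60.6]
-32 126 [-52.8  59. ]
-26 128 [-56.2  57.4]
-20 125 [-56.3  56.2]
-14 81 [-57.6  56.2]
-8 55 [-57.9  56.3]
-2 94 [-56.6  56.1]
4 94 [-57.1  56.2]
10 47 [-58.2  56.9]
16 52 [-57.2  57.3]
22 68 [-57.5  55.8]
28 39 [-57.8  57. ]
top by s-bin: count, l range
-86 29 [-49.6  60. ]
-80 149 [-51.4  58.6]
-74 135 [-52.2  60.5]
-68 68 [-53.5  62.3]
-62 88 [-52.5  61.6]
-56 143 [-51.7  59. ]
-50 87 [-52.3  60.9]
-44 66 [-53.6  60.7]
-38 129 [-51.8  60.1]
-32 144 [-51.7  60. ]
-26 146 [-54.   57.1]
-20 144 [-54.9  56.8]
-14 81 [-57.2  58.2]
-8 63 [-57.4  57.4]
-2 113 [-54.2  57. ]
4 93 [-56.7  55.5]
10 55 [-57.6  57.1]
16 80 [-55.9  58.3]
22 101 [-56.2  55.9]
28 44 [-37.5  55.9]
side ((626.8429565429688, 98.560302734375), (121.0455093383789, 113.47721099853516), 85.23653411865234)
((598.4112548828125, 102.56431579589844), (117.32986450195312, 54.41118240356445), 86.22621154785156) 41.69963819682119
((656.679931640625, 94.30058288574219), (117.44686889648438, 53.53710174560547), 85.37004852294922) 41.76247278202409
top ((626.5859375, 99.52926635742188), (120.68755340576172, 111.880859375), 86.0000991821289)
((598.331298828125, 103.44181823730469), (116.85967254638672, 54.84877395629883), 86.06788635253906) 41.50926332288097
((656.3654174804688, 95.54183959960938), (116.90404510498047, 51.9540901184082), 85.94355010986328) 41.499283404013894
```

View pics/side9.png

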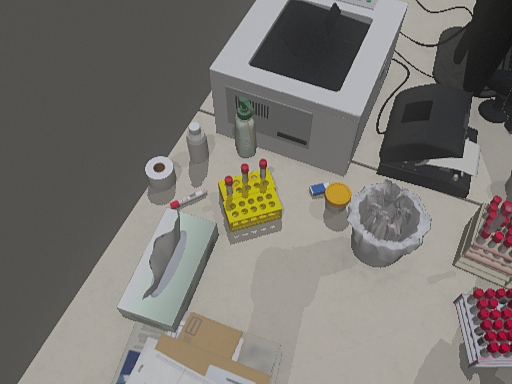

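View pics/top9c.png

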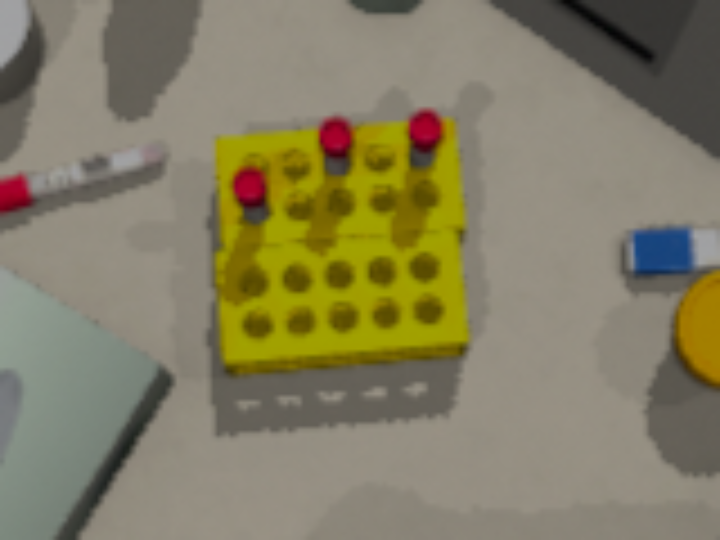

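View pics/side9c.png

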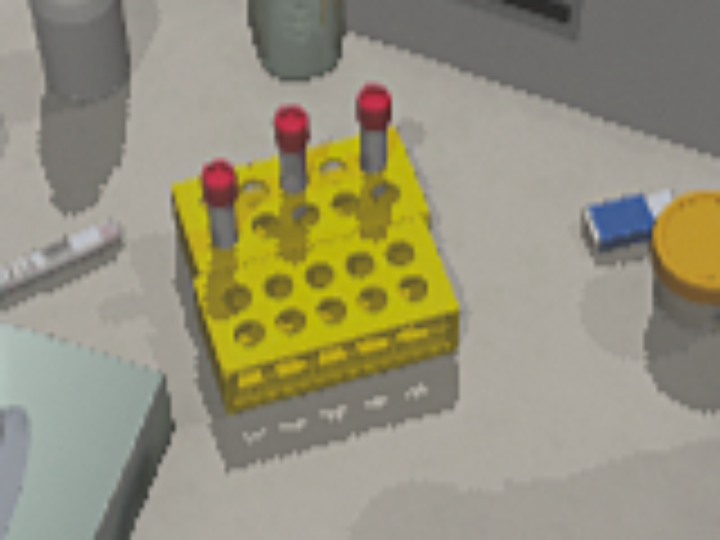

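Run:
```python
from h import *
print(bot.hand_in())
```

```text
the job is handed in; nothing more can be done
None
```

The fallen rack now stands on its base with its holes up, flush against the long side of the loaded rack. I handed the job in at about 14.7 s; it reported no verdict.

I tipped the rack up by pushing the top strip of its holed face with both fingertips, following the arc of the turn. I then pushed it low down along the desk, turning it about 10.5°, until it touched the loaded rack at about 3.6 N. The gripper never gripped or lifted anything.

My last checks were top and side pictures with the arm retreated:
- **Upright:** both tops read about 42 mm high.
- **Flush:** the two racks together measure 112–113.5 mm across, against 2 × 56 mm, so there is no visible gap. In the top view they are parallel to about 0.1°. The side view showed about 0.9° between them, which I put down to measurement noise.
- **Ends level:** offset by about 4 mm, within the 2 cm allowed.
- **Loaded rack:** no shift I could measure beyond about 1–2 mm.
- **Other things:** they look untouched in the pictures, and the robot is clear of everything. I did not measure their positions again.

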